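# Roll-test three turned shafts and reject the bowed one

### The job

One of the three brass shafts on the inspection plate is bowed. Resting the fingertips on its middle with no more than about 5 N, and giving way as it rises, roll one shaft at a time to and fro on the plate, a quarter turn each way with a short pause there, until you have felt one whose middle rises. Set that one down gently in the red reject tray, leave the two straight ones lying on the plate, and do not disturb anything else.

Things in the scene. Friction and masses are not known exactly. Their poses are not given: they have to be found in the camera images.
- plate: Fixed inspection plate, 260 (its x) by 180 (its y) mm, green cast foot with a bare metal flat top 40 mm above the bench. Origin: centre of its underside, on the bench; z up. Along its two edges at x = +-127 mm runs a dark lip 4 mm high and 6 mm wide that stops a rolling shaft. All is rigid: force builds quickly when pressed in; 3 to 5 N rolls a shaft without slip.
- plate_top (a point): Centre of the plate's flat top; z up. The bowed shaft (which of the three is not known; its middle stands 3 mm off the line of its ends) starts with its bow level, its top then as high as a straight one's. Rolled a quarter turn one way on this face, its middle rises about 3 mm; the other way its middle stays down and its ends rock. A straight shaft turns at constant height.
- shaft_1: Loose brass shaft, 120 mm long, 13 mm in diameter, 110 to 160 g. Origin: on its axis at mid-length; its x runs along the shaft. At the start its z points up and it lies roughly along the plate's y, its top 13 mm over the plate; the three shafts lie side by side about 70 mm apart, in any order, and look alike at a glance. Any of them may be the bowed one.
- shaft_2: Loose brass shaft, described as shaft_1.
- shaft_3: Loose brass shaft, described as shaft_1.
- reject_tray: Red open reject tray, fixed, outside 120 (its x) by 170 (its y) by 30 mm high, walls and floor 4 to 5 mm. Origin: centre of its underside, on the bench.
- stock_tray: Grey open tray of the same size, fixed and empty; not to be used.
- oil_jar: Bystander: amber jar with black cap, loose, 40 mm across, 55 mm tall; origin at its underside.
- loupe: Bystander: black eyeglass, loose, 34 mm across, 30 mm tall; origin at its underside.
- collet_block: Bystander: wooden block holding six steel collets, loose, 50 by 80 by 25 mm (33 with the collets); origin at its underside.
- mark_1 (a point): A point on shaft_1, 20 mm from its origin along its x (20.1 mm on the bowed one: only how the judge tells it, far too fine to measure and nothing to see).
- mark_2 (a point): The same point on shaft_2.
- mark_3 (a point): The same point on shaft_3.
There are look-alikes about, which are no part of the job. What is shaped like the shaft_2 but blue or turquoise is not meant.

How it is judged:
By the outcome, as a careful person would: the job done as asked, in the order asked, and still so for the second after the job is handed in, with the robot touching nothing.
It also fails if it takes over 72 s, if anything falls off the work surface, if the arm or the gripper's body presses on something with over 40 N, if the wrist force passes 120 N, or if a joint passes its speed limit or range.

### The arm

A 6-joint arm with a two-finger parallel gripper is mounted at the origin on the work surface. World frame = base frame: x ahead of the robot, y to its left, z up, the work surface at z = 0. Lengths are in mm, angles in degrees, forces in N, time in s.
With the tool pointing down it reaches from about 300 to 850 mm from the base axis. Payload 4.2 kg.
Tool frame: the origin (TCP) lies midway between the tips of the shut fingers; the grasp point (between the pads) lies 19 mm behind it; z points along the fingers, y is the line along which they close (so a half turn about z gives the same grasp; the last joint's range is limited). The gripper opens to 91 mm and grips with 3 to 60 N. Pads are 32 mm wide; open, the fingers measure 118 mm over their backs; the gripper's body (76 mm by 178 mm) begins 60 mm behind the grasp point.
Start: joints at [67.781, 18.312, 89.639, -0, 72.044, -1.146], TCP at [206.752, 536.56, 213.976] pointing down, gripper open.
Joint ranges: [-177.97, 177.97], [-48.28, 115.42], [12.27, 149.76], [-77.06, 257.06], [2.81, 150.46], [-146.56, 146.56]. Speed limits (degrees/s): [147.25, 147.25, 180, 180, 180, 180].

### API

Orientations are given as [roll, pitch, yaw] about the fixed x, y, z axes, in that order (R = Rz(yaw) Ry(pitch) Rx(roll)).
In Python, from workcell import state, grab_frame, camera_model, job_done gives the robot as it stands.
- The arm moves only by the shell command python3 -m pendant 'ROWS' [OPENING] [FORCE]. ROWS is a JSON list of rows, 1 to 8 of them, each an object with the fields dx, dy, dz (the shift in normalised numbers (1 is 250 mm)), drx, dry, drz (a rotation vector in normalised numbers (1 is 180 degrees)); a field left out counts as zero; each row shifts and turns the commanded pose from where the row before left it, along the tool's axes as they then stand; what a row does not reach is not made up. A row lasts 1/10 s, in which the tool goes at most 50 mm and 8.59 degrees, less where a joint would pass 70% of its speed; a pose out of reach is approached as far as the arm can. OPENING is the finger opening in mm, set as the command begins (- or left out keeps the last). The fingers move at their own pace and stop on an object; FORCE is the grip in N (left out, the last holds). Time passes only in rows, so rows that do not move let the fingers close. It prints the time, the measured TCP pose, the force, the opening and the grip force at its end. Input that does not fit is refused with a message, and nothing moves.
- state(): the state, without advancing time (a new reading comes with each control period).
- grab_frame(name): name is "side" or "top"; returns the picture (400x640x3 uint8, blue, green, red); there is no depth.
- camera_model(name): a dict with "fx", "fy", "cx", "cy" (pixels), "T" (4x4, takes a point from camera to world coordinates). Camera axes: x right, y up, looking along -z (the intrinsics and any distortion apply to the point x, -y, -z); pixel columns grow to the right and rows downward; lengths in mm; the calibration is good to about 2 mm. A picture is of the moment at which its call begins. camera_model takes no time and is no camera call.
- job_done(): hands the job in; it is judged then, once.
The state is a dict: "time_s": time; "qpos": joint angles; "qvel": joint speeds; "effort": joint torques, N m; "ee_pos": TCP position; "ee_rot": TCP orientation; "force": force on the tool from outside, world axes, zero at the start; "torque": the same for the moment, N m; "gripper_width": finger opening in mm; "gripper_force": force on a finger pad.
Only numpy, scipy, OpenCV 4.12 (cv2) and the standard library are available. Lean on these libraries where they do the work, as an engineer would, in place of code of your own. Each camera call takes 0.05 s, during which the arm holds its last target. There are 200 camera calls.

## Working session

There is one attempt and no reset: what is moved stays moved. The work goes in short steps, Python scripts to look and compute and a shell command to move; the robot and the scene stay as the last step left them, time stands still between calls to the robot, and variables do not carry over. Pictures are saved under pics/ and viewed, at most 10 in all, crops included, and the job is handed in when it is done.

```bash
mkdir -p pics; ls
python3 - <<'E'
from workcell import *
import cv2
for n in("top","side"):
    cv2.imwrite(f"pics/{n}0.png",grab_frame(n)); m=camera_model(n); print(n,{k:(v.tolist() if hasattr(v,'tolist') else v) for k,v in m.items()})
s=state();print(s)
E
```

```text
pics
top {'fx': 471.7474309727853, 'fy': 471.7474309727853, 'cx': 326.02266041929784, 'cy': 195.7057388142376, 'T': [[0.017020302189209337, 0.9807269059577477, -0.1946408108386608, 333.6106507181581], [-0.9998550244199501, 0.016789958146591327, -0.0028332750690054924, -5.987459570969554], [0.0004893419754467789, 0.19466081587206768, 0.980870494667085, 1201.961089036667], [0.0, 0.0, 0.0, 1.0]]}
side {'fx': 454.43261059980443, 'fy': 454.43261059980443, 'cx': 315.2860468195647, 'cy': 193.5426878885193, 'T': [[0.9983315213109755, 0.04891398623950922, -0.03068542825307038, 503.39079726936563], [-0.05455829425069759, 0.6250326876819499, -0.7786896248554569, -754.3483432793838], [-0.01890941790134019, 0.7790645424348609, 0.6266584976168387, 653.4124328334952], [0.0, 0.0, 0.0, 1.0]]}
{'time_s': 0.1, 'qpos': array([ 6.77825200e+01,  1.83474647e+01,  8.96993433e+01, -1.56899369e-03,
        7.20432935e+01, -1.14642712e+00]), 'qvel': array([ 0.10516118, -0.23017181, -0.18194074,  0.02982156, -0.02198892,
        0.04360604]), 'effort': array([ 2.90677690e-04, -4.13335311e+01, -2.32508826e+01,  7.30231125e-02,
        4.20102733e-02, -3.87498562e-05]), 'ee_pos': array([206.5697504 , 536.13285599, 213.2099892 ]), 'ee_rot': array([-1.79909887e+02, -3.11206981e-04,  1.58929432e+02]), 'force': array([-0.2026646 , -0.35880453, -0.50135406]), 'torque': array([0.02844341, 0.04844879, 0.00706074]), 'gripper_force': 0.0, 'gripper_width': 91.11431738163552}
```

View pics/top0.png

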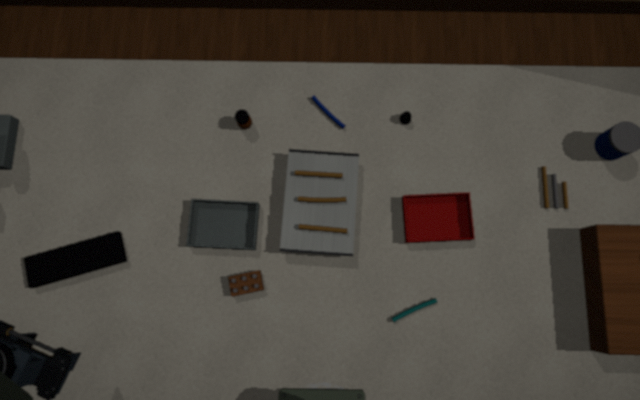

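View pics/side0.png

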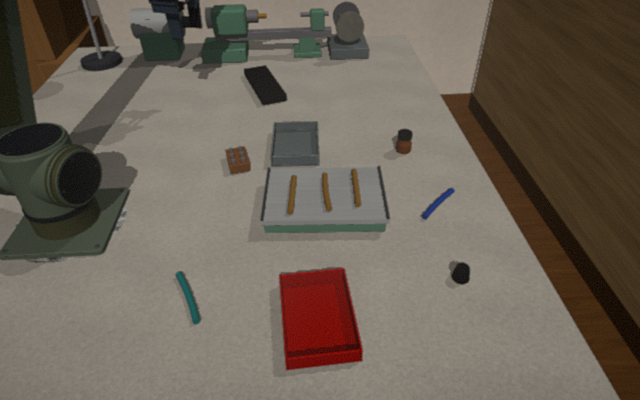

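Top view: the plate is at (320,203) and carries brass shafts at (317,174), (320,199) and (322,229). The red tray is at (437,218) and the grey tray at (224,225). The jar is at (243,119), the loupe at (405,118) and the collets at (246,283).

Things that could be taken for the shafts:
- The blue rod at (327,112).
- The turquoise rod at (413,310).
- The brass and steel rods at (545–565,190), which are off the plate.

I choose the three brass shafts on the plate. In the side view they are at (292,195), (326,192) and (355,188), and the middle one looks curved.

```bash
cat > h.py <<'E'
import numpy as np,cv2
from workcell import *
def ray(n,uv):
    m=camera_model(n);T=np.array(m["T"])
    d=np.array([(uv[0]-m["cx"])/m["fx"],-(uv[1]-m["cy"])/m["fy"],-1.])
    return T[:3,3],T[:3,:3]@d
def onz(n,uv,z):
    o,d=ray(n,uv);return o+d*(z-o[2])/d[2]
def two(a,b):
    o1,d1=ray("top",a);o2,d2=ray("side",b)
    s=np.linalg.lstsq(np.c_[d1,-d2],o2-o1,rcond=None)[0]
    p,q=o1+d1*s[0],o2+d2*s[1];return (p+q)/2,np.linalg.norm(p-q)
def brass(img,roi):
    x0,y0,x1,y1=roi;h=cv2.cvtColor(img,cv2.COLOR_BGR2HSV)
    m=cv2.inRange(h,(8,90,50),(28,255,255));k=np.zeros_like(m);k[y0:y1,x0:x1]=m[y0:y1,x0:x1]
    n,l,st,c=cv2.connectedComponentsWithStats(k)
    return [(st[i,4],c[i],np.argwhere(l==i)[:,::-1].astype(float)) for i in range(1,n) if st[i,4]>40]
def ends(p):
    c=p.mean(0);v=np.linalg.svd(p-c,full_matrices=0)[2];q=(p-c)@v.T
    if v[0] @ [1,-1]<0: q[:,0]*=-1;v=v*[[-1],[1]]
    lo,hi=q[:,0].min()-.5,q[:,0].max()+.5
    f=np.polyfit(q[:,0],q[:,1],2)
    return c+lo*v[0],c+hi*v[0],c+v[0]*(lo+hi)/2,f[0]*((hi-lo)/2)**2*np.sign(v[1]@[1,1])
ROI={"top":(275,150,365,260),"side":(262,160,392,235)}
E
python3 - <<'E'
from h import *
I={n:cv2.imread(f"pics/{n}0.png") for n in ROI}
B={n:sorted([(ends(p),a) for a,c,p in brass(I[n],ROI[n])],key=lambda e:(e[0][2][1] if n=="top" else -e[0][2][0])) for n in ROI}
for n in B:
    for e,a in B[n]: print(n,a,*[np.round(x,1) for x in e[:3]],"sag px %.2f"%e[3])
for (t,_),(s,_) in zip(B["top"],B["side"]):
    # top: hi = right (-y); side: hi = up/right (+y)
    print("mid",[np.round(x,1) for x in two(t[2],s[2])],"ends",np.round(onz("top",t[0],46.5)),np.round(onz("top",t[1],46.5)),"side",np.round(onz("side",s[0],46.5)),np.round(onz("side",s[1],46.5)))
h=cv2.cvtColor(I["top"],cv2.COLOR_BGR2HSV)
red={}
for n in I:
    h=cv2.cvtColor(I[n],cv2.COLOR_BGR2HSV);m=cv2.inRange(h,(0,150,40),(6,255,255))|cv2.inRange(h,(172,150,40),(180,255,255))
    c=max(cv2.findContours(m,0,2)[0],key=cv2.contourArea);b=cv2.approxPolyDP(c,4,True)[:,0];print(n,"red",b.tolist())
    if n=="top":
        for p in b: print(np.round(onz(n,p,30)))
a=cv2.resize(I["top"][145:260,272:367],None,fx=4,fy=4,interpolation=3);b=cv2.resize(I["side"][160:240,255:395],None,fx=3,fy=3,interpolation=3)
o=np.zeros((460,800,3),np.uint8);o[:a.shape[0],:a.shape[1]]=a;o[:b.shape[0],380:380+b.shape[1]]=b;cv2.imwrite("pics/crop.png",cv2.convertScaleAbs(o,alpha=1.5))
E
```

```text
top 177 [294.4 172.2] [341.6 174.9] [318.  173.5] sag px -0.05
top 188 [297.5 198.9] [345.5 199.7] [321.5 199.3] sag px -0.77
top 196 [298.4 226.1] [346.6 230.6] [322.5 228.3] sag px 0.17
side 192 [358.  206.5] [353.3 168.5] [355.6 187.5] sag px -0.11
side 190 [328.3 210.7] [323.4 172.5] [325.8 191.6] sag px 1.49
side 199 [289.5 214.5] [293.8 174.5] [291.6 194.5] sag px -0.02
mid [array([621.3,  18.7,  42.5]), np.float64(1.5)] ends [622.  78.  46.] [617. -41.  46.] side [618. -49.  46.] [625.  84.  46.]
mid [array([555.2,   8.6,  43.1]), np.float64(2.0)] ends [554.  68.  46.] [554. -51.  46.] side [556. -58.  46.] [555.  74.  46.]
mid [array([481.9,   4.7,  43.1]), np.float64(1.3)] ends [485.  64.  46.] [476. -55.  46.] side [478. -63.  46.] [489.  72.  46.]
top red [[465, 193], [404, 196], [406, 240], [472, 238], [466, 203], [455, 196]]
[ 579. -355.   30.]
[ 569. -200.   30.]
[ 457. -203.   30.]
[ 465. -368.   30.]
[ 553. -356.   30.]
[ 571. -329.   30.]
side red [[343, 269], [280, 275], [287, 369], [361, 360]]
```

View pics/crop.png

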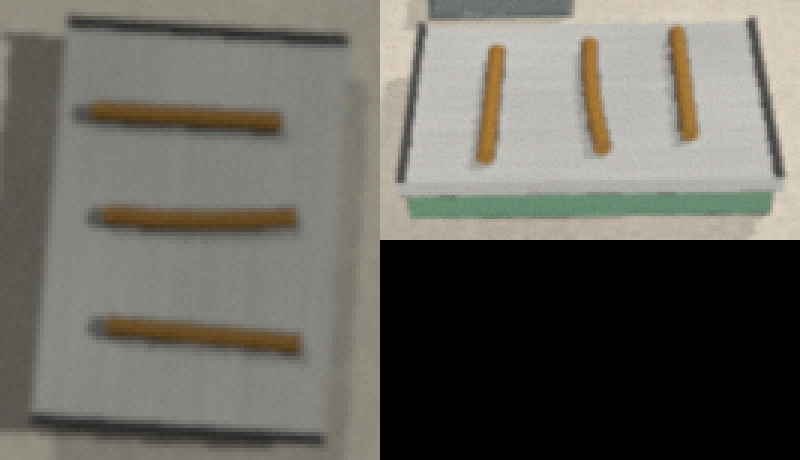

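The middle shaft, top (321.5,199.3) and side (326,192), is visibly bowed, its middle toward −x. The outer two are straight. I'll feel the middle one first. Its bow should rise when rolled toward +x. I'll turn the fingers so their wide side lies along the roll, shut them and move over.

The manual's scale: shifts go in shares of 250 mm and turns go in shares of 180 degrees. Converting my numbers, -33 mm / 250 = -0.132, -32 mm / 250 = -0.128, -7 degrees / 180 = -0.0389.

```bash
python3 -m pendant '[{"drz":-0.0389},{"drz":-0.0389},{"drz":-0.0389},{"dx":-0.08,"dy":-0.128},{"dx":-0.088,"dy":-0.132},{"dx":-0.088,"dy":-0.132},{"dx":-0.088,"dy":-0.132},{"dx":-0.088,"dy":-0.132}]' 0 10; python3 -m pendant '[{"dx":-0.088,"dy":-0.132},{"dx":-0.088,"dy":-0.132},{"dx":-0.088,"dy":-0.132},{"dx":-0.088,"dy":-0.132},{"dx":-0.088,"dy":-0.132},{"dx":-0.088,"dy":-0.132},{"dx":-0.088,"dy":-0.132},{"dx":-0.088,"dy":-0.132}]'
python3 -m pendant '[{},{},{}]'
```

```text
time_s: 0.9
ee_pos: [315.0, 370.9, 213.6]
ee_rot: [-180.0, -0.0, 180.0]
force: [0.3, 0.6, 0.8]
gripper_width: 30.0
gripper_force: 0.0
time_s: 1.7
ee_pos: [490.6, 106.6, 213.7]
ee_rot: [180.0, -0.0, 179.9]
force: [0.2, 0.9, -0.1]
gripper_width: 0.7
gripper_force: 0.0
time_s: 2.0
ee_pos: [489.5, 108.8, 213.6]
ee_rot: [180.0, -0.1, 180.0]
force: [-0.1, -0.1, 0.8]
gripper_width: 0.2
gripper_force: 0.0
```

To row units: 30 mm / 250 = 0.12, -25 mm / 250 = -0.1.

```bash
python3 -m pendant '[{"dx":-0.0656,"dy":-0.1},{"dx":-0.0656,"dy":-0.1},{"dx":-0.0656,"dy":-0.1,"dz":0.08},{"dx":-0.0652,"dy":-0.1,"dz":0.12},{"dz":0.12},{"dz":0.12},{"dz":0.08},{"dz":0.04}]'; python3 -m pendant '[{"dz":0.016},{"dz":0.016},{"dz":0.008},{},{}]'; for i in 1 2 3; do python3 -c "
from workcell import *
grab_frame('side');print(state()['force'],state()['ee_pos'])"; done
```

```text
time_s: 2.8
ee_pos: [553.9, 9.5, 72.0]
ee_rot: [180.0, -0.2, -180.0]
force: [-1.0, 0.4, -0.0]
gripper_width: 0.4
gripper_force: 0.0
time_s: 3.3
ee_pos: [556.0, 8.1, 64.6]
ee_rot: [180.0, 0.1, 179.9]
force: [0.1, -0.0, 0.7]
gripper_width: 0.7
gripper_force: 0.0
[-0.52631299 -0.35695216  0.42926394] [555.97055582   8.09910393  64.54591392]
[-0.5543935   0.47526947  0.18283179] [555.89511821   8.07988763  64.43212512]
[-0.06968865  0.25900452  0.33838941] [555.83203882   8.08178479  64.39092538]
```

To row units: 3 mm / 250 = 0.012, 2 mm / 250 = 0.008.

```bash
python3 -m pendant '[{"dz":0.012},{"dz":0.012},{"dz":0.008},{"dz":0.004},{},{}]' | sed -n '2p;4p'; python3 -m pendant '[{"dz":0.0024},{}]' | sed -n '2p;4p';  python3 -m pendant '[{"dz":0.002},{}]' | sed -n '2p;4p'
```

```text
ee_pos: [555.6, 8.1, 54.9]
force: [-0.1, -0.6, 1.0]
ee_pos: [555.6, 8.1, 54.4]
force: [-0.6, 0.7, -0.4]
ee_pos: [555.5, 8.1, 53.8]
force: [-0.0, 0.9, 0.6]
```

To row units: 0.4 mm / 250 = 0.0016.

```bash
python3 -m pendant '[{"dz":0.0016},{}]' | sed -n '2p;4p'
```

```text
ee_pos: [555.5, 8.1, 53.4]
force: [0.6, -0.4, 0.6]
```

To row units: 0.3 mm / 250 = 0.0012.

```bash
python3 -m pendant '[{"dz":0.0012},{}]' | sed -n '2p;4p'
```

```text
ee_pos: [555.7, 8.1, 53.3]
force: [-0.6, 0.4, 0.8]
```

To row units: 0.2 mm / 250 = 0.0008.

```bash
python3 -m pendant '[{"dz":0.0008},{}]' | sed -n '2p;4p'
```

```text
ee_pos: [555.7, 8.1, 53.2]
force: [-0.0, -0.6, 1.3]
```

To row units: 0.3 mm / 250 = 0.0012.

```bash
python3 -m pendant '[{"dz":0.0012},{}]' | sed -n '2p;4p'
```

```text
ee_pos: [555.8, 8.2, 53.1]
force: [-0.7, -0.3, 5.3]
```

To row units: 0.3 mm / 250 = 0.0012.

```bash
python3 -m pendant '[{"dz":0.0012},{}]' | sed -n '2p;4p'
```

```text
ee_pos: [555.9, 8.1, 53.1]
force: [-1.6, -0.6, 6.3]
```

To row units: -0.3 mm / 250 = -0.0012.

```bash
python3 -m pendant '[{"dz":-0.0012},{}]' | sed -n '2p;4p'
```

```text
ee_pos: [555.9, 8.1, 53.1]
force: [-0.6, -0.1, 5.9]
```

To row units: -0.2 mm / 250 = -0.0008.

```bash
python3 -m pendant '[{"dz":-0.0008},{}]' | sed -n '2p;4p'; python3 -m pendant '[{"dx":-0.004,"dz":-0.0008},{"dx":-0.004,"dz":-0.0008}]' | sed -n '2p;4p'
```

```text
ee_pos: [555.9, 8.2, 53.1]
force: [-0.3, 0.7, 5.4]
ee_pos: [557.2, 8.1, 53.3]
force: [-1.6, 0.1, 5.0]
```

To row units: -1 mm / 250 = -0.004, -0.35 mm / 250 = -0.0014.

```bash
python3 -m pendant '[{"dx":-0.004,"dz":-0.0014},{"dx":-0.004,"dz":-0.0012}]' | sed -n '2p;4p'
```

```text
ee_pos: [559.3, 8.1, 53.7]
force: [-0.3, -0.0, 3.5]
```

To row units: -1 mm / 250 = -0.004, -0.25 mm / 250 = -0.001.

```bash
python3 -m pendant '[{"dx":-0.004,"dz":-0.001},{"dx":-0.004,"dz":-0.001}]' | sed -n '2p;4p'
```

```text
ee_pos: [561.5, 8.1, 54.2]
force: [-0.4, 1.0, 2.4]
```

To row units: -1 mm / 250 = -0.004, -0.1 mm / 250 = -0.0004.

```bash
python3 -m pendant '[{"dx":-0.004},{"dx":-0.004,"dz":-0.0004}]' | sed -n '2p;4p'
```

```text
ee_pos: [563.7, 8.1, 54.5]
force: [0.2, -0.0, 3.5]
```

To row units: -1 mm / 250 = -0.004, -0.15 mm / 250 = -0.0006.

```bash
python3 -m pendant '[{"dx":-0.004,"dz":-0.0006},{"dx":-0.004,"dz":-0.0006}]' | sed -n '2p;4p'
```

```text
ee_pos: [565.7, 8.1, 54.8]
force: [-1.3, 0.1, 2.8]
```

To row units: -1 mm / 250 = -0.004, -0.15 mm / 250 = -0.0006.

```bash
python3 -m pendant '[{"dx":-0.004,"dz":-0.0006},{"dx":-0.004,"dz":-0.0006}]' | sed -n '2p;4p'
```

```text
ee_pos: [567.7, 8.1, 55.1]
force: [0.1, -0.3, 2.8]
```

To row units: -1 mm / 250 = -0.004, -0.1 mm / 250 = -0.0004.

```bash
python3 -m pendant '[{"dx":-0.004,"dz":-0.0002},{"dx":-0.004,"dz":-0.0004}]' | sed -n '2p;4p'
```

```text
ee_pos: [569.7, 8.2, 55.3]
force: [-0.4, -0.9, 3.2]
```

To row units: -1 mm / 250 = -0.004, -0.1 mm / 250 = -0.0004.

```bash
python3 -m pendant '[{"dx":-0.004,"dz":-0.0004},{"dx":-0.004,"dz":-0.0004},{"dx":-0.004,"dz":-0.0003}]' | sed -n '2p;4p'
```

```text
ee_pos: [572.7, 8.1, 55.5]
force: [-0.7, 1.5, 2.8]
```

To row units: -1 mm / 250 = -0.004, -0.05 mm / 250 = -0.0002.

```bash
python3 -m pendant '[{"dx":-0.004,"dz":-0.0002},{"dx":-0.004,"dz":-0.0002},{"dx":-0.004,"dz":-0.0002}]' | sed -n '2p;4p'
```

```text
ee_pos: [575.7, 8.1, 55.7]
force: [-0.4, -0.0, 2.8]
```

To row units: -1 mm / 250 = -0.004, -0.4 mm / 250 = -0.0016.

```bash
python3 -m pendant '[{"dx":-0.004},{"dx":-0.004},{"dx":-0.004},{"dx":-0.0016}]' | sed -n '2p;4p'; python3 -m pendant '[{},{},{},{},{},{}]'| sed -n '1,2p;4p'
python3 -c "
from h import *
cv2.imwrite('pics/s1.png',cv2.resize(grab_frame('side')[140:240,240:400],None,fx=4,fy=4,interpolation=2))"
```

```text
ee_pos: [579.2, 8.1, 55.8]
force: [-0.2, 0.7, 2.3]
time_s: 8.85
ee_pos: [579.0, 8.1, 55.7]
force: [0.7, 0.6, 4.2]
```

View pics/s1.png

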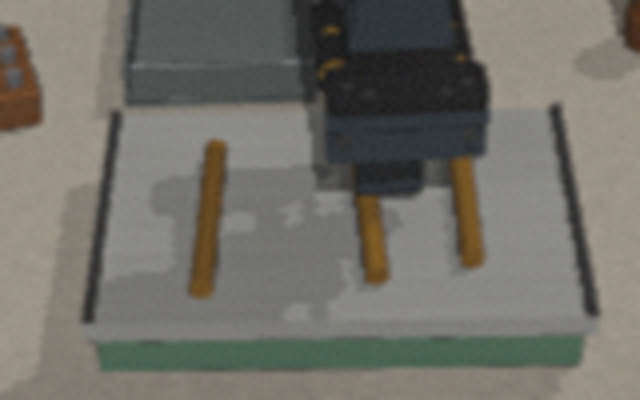

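The shaft at crop (370,235) followed under the fingers and now looks straight from the side, so its bow is upright. The middle rose by about 2.7 mm. Next I roll it back and a quarter turn the other way.

To row units: 1 mm / 250 = 0.004, 0.05 mm / 250 = 0.0002.

```bash
python3 -m pendant '[{"dx":0.004},{"dx":0.004},{"dx":0.004,"dz":0.0001},{"dx":0.004,"dz":0.0002}]' | sed -n '2p;4p'
```

```text
ee_pos: [574.8, 8.1, 55.6]
force: [0.4, 1.3, 3.9]
```

To row units: 1 mm / 250 = 0.004, 0.08 mm / 250 = 0.0003.

```bash
python3 -m pendant '[{"dx":0.004,"dz":0.0002},{"dx":0.004,"dz":0.0003},{"dx":0.004,"dz":0.0003}]' | sed -n '2p;4p'
```

```text
ee_pos: [571.8, 8.1, 55.4]
force: [-0.2, 0.6, 4.2]
```

To row units: 1 mm / 250 = 0.004, 0.12 mm / 250 = 0.0005.

```bash
python3 -m pendant '[{"dx":0.004,"dz":0.0004},{"dx":0.004,"dz":0.0004},{"dx":0.004,"dz":0.0005}]' | sed -n '2p;4p'
```

```text
ee_pos: [568.8, 8.1, 55.1]
force: [-0.6, 0.8, 3.7]
```

To row units: 1 mm / 250 = 0.004, 0.15 mm / 250 = 0.0006.

```bash
python3 -m pendant '[{"dx":0.004,"dz":0.0005},{"dx":0.004,"dz":0.0005},{"dx":0.004,"dz":0.0006}]' | sed -n '2p;4p'
```

```text
ee_pos: [565.9, 8.1, 54.7]
force: [-1.0, 0.9, 4.5]
```

To row units: 1 mm / 250 = 0.004, 0.15 mm / 250 = 0.0006.

```bash
python3 -m pendant '[{"dx":0.004,"dz":0.0005},{"dx":0.004,"dz":0.0006},{"dx":0.004,"dz":0.0006}]' | sed -n '2p;4p'
```

```text
ee_pos: [562.8, 8.1, 54.2]
force: [-1.8, 0.8, 5.3]
```

To row units: 1 mm / 250 = 0.004, 0.2 mm / 250 = 0.0008.

```bash
python3 -m pendant '[{"dx":0.004,"dz":0.0008},{"dx":0.004,"dz":0.0008},{"dx":0.004,"dz":0.0008}]' | sed -n '2p;4p'
```

```text
ee_pos: [559.9, 8.1, 53.7]
force: [0.9, 0.9, 5.9]
```

To row units: 1 mm / 250 = 0.004, 0.2 mm / 250 = 0.0008.

```bash
python3 -m pendant '[{"dx":0.004,"dz":0.0008},{"dx":0.004,"dz":0.0008},{"dx":0.004,"dz":0.0008}]' | sed -n '2p;4p'
```

```text
ee_pos: [556.9, 8.1, 53.1]
force: [-0.6, 0.1, 5.7]
```

To row units: 1 mm / 250 = 0.004, -0.15 mm / 250 = -0.0006.

```bash
python3 -m pendant '[{"dx":0.004},{"dx":0.004,"dz":-0.0006}]' | sed -n '2p;4p'
```

```text
ee_pos: [555.2, 8.1, 53.1]
force: [-0.5, 0.3, 2.3]
```

To row units: 1 mm / 250 = 0.004, -0.1 mm / 250 = -0.0004.

```bash
python3 -m pendant '[{"dx":0.004,"dz":-0.0004},{"dx":0.004,"dz":-0.0002},{"dx":0.004}]' | sed -n '2p;4p'
```

```text
ee_pos: [551.8, 8.1, 53.1]
force: [-0.0, 0.5, 1.6]
```

To row units: 1 mm / 250 = 0.004.

```bash
python3 -m pendant '[{"dx":0.004},{"dx":0.004},{"dx":0.004}]' | sed -n '2p;4p'
```

```text
ee_pos: [548.7, 8.1, 53.1]
force: [0.1, -0.5, 1.0]
```

To row units: 0.5 mm / 250 = 0.002, 0.2 mm / 250 = 0.0008.

```bash
python3 -m pendant '[{"dz":0.0008},{"dz":0.0004},{"dx":0.002}]' | sed -n '2p;4p'
```

```text
ee_pos: [548.7, 8.1, 53.1]
force: [0.0, -1.2, 1.7]
```

To row units: 1 mm / 250 = 0.004, 0.04 mm / 250 = 0.0002.

```bash
python3 -m pendant '[{"dx":0.004,"dz":0.0002},{"dx":0.004,"dz":0.0002},{"dx":0.004,"dz":0.0002}]' | sed -n '2p;4p'
```

```text
ee_pos: [545.6, 8.1, 53.1]
force: [-0.1, 0.2, 4.8]
```

To row units: 1 mm / 250 = 0.004, 0.03 mm / 250 = 0.0001.

```bash
python3 -m pendant '[{"dx":0.004,"dz":0.0001},{"dx":0.004,"dz":0.0001},{"dx":0.004,"dz":0.0001}]' | sed -n '2p;4p'
```

```text
ee_pos: [542.6, 8.1, 53.0]
force: [0.7, -0.5, 4.3]
```

To row units: 1 mm / 250 = 0.004, 0.03 mm / 250 = 0.0001.

```bash
python3 -m pendant '[{"dx":0.004,"dz":0.0001},{"dx":0.004,"dz":0.0001},{"dx":0.004,"dz":0.0001}]' | sed -n '2p;4p'
```

```text
ee_pos: [539.7, 8.2, 52.9]
force: [-0.2, -0.8, 4.5]
```

To row units: 1 mm / 250 = 0.004, 0.3 mm / 250 = 0.0012.

```bash
python3 -m pendant '[{"dx":0.004},{"dx":0.004,"dz":0.0001},{"dx":0.004,"dz":0.0001},{"dx":0.004,"dz":0.0001},{"dx":0.0012}]' | sed -n '2p;4p';  python3 -m pendant '[{},{},{},{},{},{}]'| sed -n '1,2p;4p'
```

```text
ee_pos: [535.3, 8.2, 53.0]
force: [0.0, 0.0, 5.9]
time_s: 14.2
ee_pos: [535.3, 8.2, 52.9]
force: [-0.2, -0.5, 5.4]
```

To row units: -1 mm / 250 = -0.004.

```bash
python3 -m pendant '[{"dx":-0.004},{"dx":-0.004},{"dx":-0.004},{"dx":-0.004}]' | sed -n '2p;4p'
```

```text
ee_pos: [539.1, 8.2, 52.9]
force: [0.0, 0.8, 5.4]
```

To row units: -1 mm / 250 = -0.004, -0.2 mm / 250 = -0.0008.

```bash
python3 -m pendant '[{"dx":-0.004,"dz":-0.0008},{"dx":-0.004,"dz":-0.0004},{"dx":-0.004},{"dx":-0.004}]' | sed -n '2p;4p'
```

```text
ee_pos: [543.2, 8.1, 53.0]
force: [0.8, -0.5, 4.9]
```

To row units: -1 mm / 250 = -0.004, -0.04 mm / 250 = -0.0002.

```bash
python3 -m pendant '[{"dx":-0.004,"dz":-0.0002},{"dx":-0.004,"dz":-0.0002},{"dx":-0.004,"dz":-0.0002},{"dx":-0.004,"dz":-0.0002}]' | sed -n '2p;4p'
```

```text
ee_pos: [547.2, 8.1, 53.0]
force: [0.5, 0.3, 3.5]
```

To row units: -1 mm / 250 = -0.004.

```bash
python3 -m pendant '[{"dx":-0.004},{"dx":-0.004},{"dx":-0.004},{"dx":-0.004}]' | sed -n '2p;4p'
```

```text
ee_pos: [551.2, 8.1, 53.0]
force: [-1.2, 0.8, 3.5]
```

Four more mm, then lift, retreat upward, open, turn 90°, and look.

To row units: -1 mm / 250 = -0.004.

```bash
python3 -m pendant '[{"dx":-0.004},{"dx":-0.004},{"dx":-0.004},{"dx":-0.004},{},{}]' | sed -n '2p;4p'; python3 -m pendant '[{"dz":-0.008},{"dz":-0.02},{"dz":-0.08},{"dz":-0.12},{"dz":-0.12,"drz":0.0472},{"drz":0.0472},{"drz":0.0472},{"drz":0.0472}]'; python3 -m pendant '[{"drz":0.0472},{"drz":0.0472},{"drz":0.0472},{"drz":0.0472},{"drz":0.0472},{"drz":0.0472},{"drz":0.0278},{}]' 45
python3 - <<'E'
from h import *
I={n:grab_frame(n) for n in ROI};[cv2.imwrite(f"pics/{n}2.png",I[n]) for n in I]
cv2.imwrite("pics/c2.png",np.hstack([cv2.resize(I["top"][140:260,270:370],None,fx=4,fy=4,interpolation=2),cv2.resize(I["side"][120:240,270:370],None,fx=4,fy=4,interpolation=2)])[:480])
for n in I:
  for a,c,p in brass(I[n],ROI[n]):
    e=ends(p);print(n,a,*[np.round(x,1) for x in e[:3]],round(e[3],2),*[np.round(onz(n,x,46.5)) for x in e[:3]])
E
```

```text
ee_pos: [555.3, 8.1, 53.1]
force: [0.1, -0.0, 2.7]
time_s: 17.2
ee_pos: [554.9, 8.2, 140.5]
ee_rot: [180.0, -0.0, 145.6]
force: [-0.6, -0.6, -0.5]
gripper_width: 0.5
gripper_force: 0.0
time_s: 18.0
ee_pos: [554.9, 8.2, 140.1]
ee_rot: [-180.0, -0.0, 89.9]
force: [0.3, -0.2, 0.4]
gripper_width: 44.6
gripper_force: 0.0
side 192 [358.1 206.6] [353.2 168.3] [355.7 187.5] -0.09 [618. -50.  46.] [625.  85.  46.] [621.  14.  46.]
side 199 [328.3 211.5] [323.9 172.4] [326.1 191.9] 1.66 [556. -60.  46.] [557.  74.  46.] [556.   3.  46.]
side 201 [289.5 214.5] [293.7 174.5] [291.6 194.5] 0.06 [478. -63.  46.] [488.  72.  46.] [483.   1.  46.]
```

View pics/c2.png

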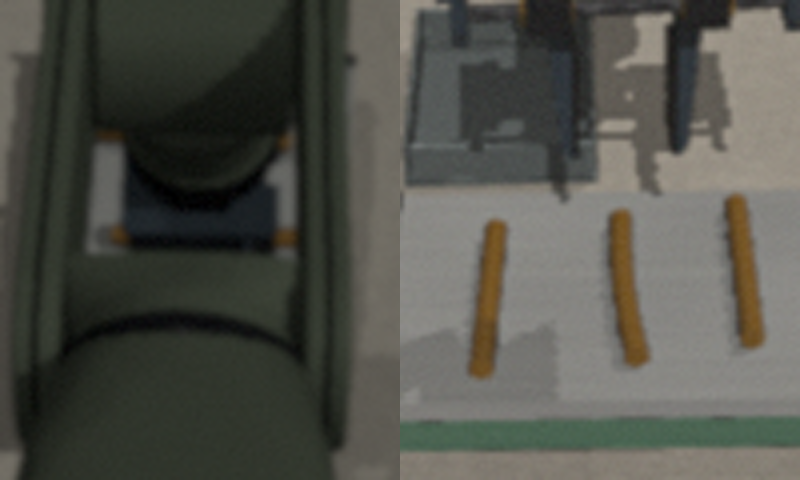

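The bowed shaft is back at its start place, side crop (625,290), which is x≈556. The outer two, at (485,300) and (742,270), have not moved. Now I grasp it.

To row units: 25 mm / 250 = 0.1, 20 mm / 250 = 0.08.

```bash
python3 -m pendant '[{"dz":0.1},{"dz":0.1},{"dz":0.08},{"dz":0.04},{"dz":0.024},{"dz":0.016},{},{}]'
```

```text
time_s: 18.9
ee_pos: [555.8, 8.1, 50.8]
ee_rot: [179.9, -0.0, 89.9]
force: [-0.1, -0.4, 0.2]
gripper_width: 44.8
gripper_force: 0.0
```

To row units: 4 mm / 250 = 0.016, 3 mm / 250 = 0.012.

```bash
python3 -m pendant '[{"dz":0.016},{"dz":0.012},{"dz":0.006},{},{}]'; python3 -m pendant '[{},{},{},{},{},{},{},{}]' 5 20
```

```text
time_s: 19.4
ee_pos: [555.2, 8.1, 41.6]
ee_rot: [-180.0, -0.0, 89.9]
force: [0.8, -0.4, -0.4]
gripper_width: 44.9
gripper_force: 0.0
time_s: 20.2
ee_pos: [555.1, 8.1, 41.6]
ee_rot: [-180.0, -0.0, 89.9]
force: [-0.9, 0.2, 0.4]
gripper_width: 12.4
gripper_force: 20.0
```

To row units: -20 mm / 250 = -0.08, -10 mm / 250 = -0.04.

```bash
python3 -m pendant '[{"dz":-0.012},{"dz":-0.02},{"dz":-0.04},{"dz":-0.08},{"dz":-0.08},{"dz":-0.04},{}]'
python3 - <<'E'
from h import *
for t,s in (((403,195),(344,269)),((406,241),(280,275)),((472,239),(287,369)),((469,193),(361,360))):
    p,e=two(t,s);print(np.round(p),round(e,1),np.round(onz("side",s,30)))
i=grab_frame("side");cv2.imwrite("pics/s3.png",cv2.resize(i[100:240,240:400],None,fx=4,fy=4,interpolation=2))
print(state()["gripper_width"],state()["gripper_force"])
E
```

```text
time_s: 20.9
ee_pos: [556.3, 8.1, 111.5]
ee_rot: [179.8, -0.0, 89.9]
force: [-0.3, 0.7, -1.6]
gripper_width: 12.3
gripper_force: 20.0
[ 573. -198.   26.] 2.2 [ 574. -202.   30.]
[ 457. -204.   26.] 2.5 [ 458. -208.   30.]
[ 467. -375.    4.] 2.7 [ 470. -390.   30.]
[ 583. -371.   10.] 0.5 [ 581. -383.   30.]
12.479398062399317 19.99051406979561
```

View pics/s3.png

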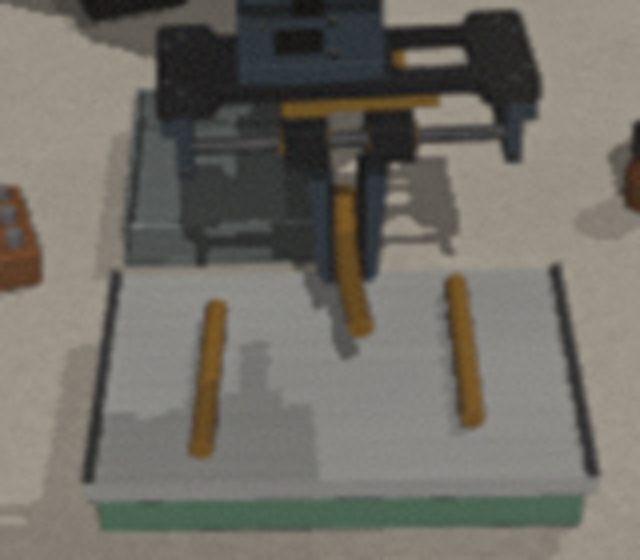

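The bowed shaft hangs level in the fingers at crop (350,260), and the straight shafts lie undisturbed at (207,380) and (465,350). I carry it to the red tray, whose centre is about (520,−286) with a yaw of 3°.

To row units: -42 mm / 250 = -0.168, -35 mm / 250 = -0.14.

```bash
python3 -m pendant '[{"dx":-0.06,"dy":-0.008},{"dx":-0.12,"dy":-0.016},{"dx":-0.168,"dy":-0.02},{"dx":-0.168,"dy":-0.02},{"dx":-0.168,"dy":-0.02},{"dx":-0.168,"dy":-0.02},{"dx":-0.14,"dy":-0.02},{"dx":-0.1,"dy":-0.012}]'; python3 -m pendant '[{"dx":-0.06,"dy":-0.008},{"dx":-0.024,"dy":-0.004,"drz":-0.0167},{},{},{}]'
python3 - <<'E'
from h import *
i=grab_frame("top");j=grab_frame("side")
cv2.imwrite("pics/p4.png",np.hstack([cv2.resize(i[160:280,370:490],None,fx=3,fy=3),cv2.resize(j[220:380,250:390],(420,480))[:360]]))
E
```

```text
time_s: 21.75
ee_pos: [518.9, -267.8, 108.3]
ee_rot: [-179.9, -0.0, 89.8]
force: [0.5, -0.5, -1.5]
gripper_width: 12.1
gripper_force: 20.0
time_s: 22.25
ee_pos: [517.7, -285.0, 109.4]
ee_rot: [-180.0, -0.0, 92.9]
force: [-0.4, 0.5, -1.5]
gripper_width: 12.4
gripper_force: 20.0
```

View pics/p4.png

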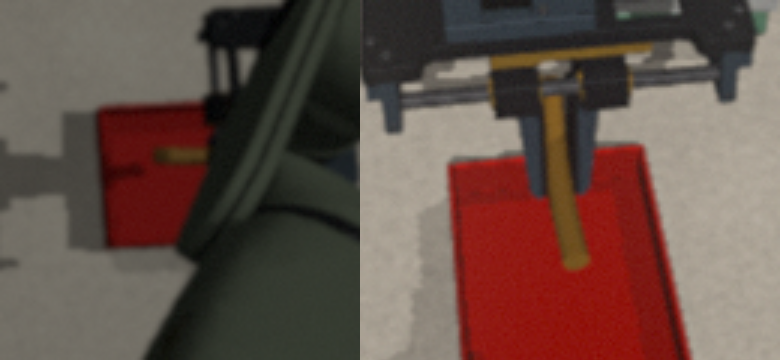

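The shaft is over the tray, held in the middle of its width. It appears at left (180,155) and right (565,200). I lower it gently.

To row units: 25 mm / 250 = 0.1, 15 mm / 250 = 0.06.

```bash
python3 -m pendant '[{"dz":0.06},{"dz":0.1},{"dz":0.1},{"dz":0.06},{"dz":0.032},{"dz":0.02},{},{}]'; python3 -m pendant '[{"dz":0.008},{"dz":0.006},{"dz":0.004},{},{}]'
```

```text
time_s: 23.15
ee_pos: [518.4, -286.0, 17.3]
ee_rot: [179.9, 0.0, 92.9]
force: [-0.2, -0.0, -1.0]
gripper_width: 12.3
gripper_force: 20.0
time_s: 23.65
ee_pos: [517.8, -285.8, 12.1]
ee_rot: [180.0, -0.0, 92.9]
force: [0.2, 0.9, -2.4]
gripper_width: 12.5
gripper_force: 20.0
```

To row units: 1 mm / 250 = 0.004, 0.5 mm / 250 = 0.002.

```bash
python3 -m pendant '[{"dz":0.004},{"dz":0.004},{"dz":0.004},{"dz":0.002},{},{}]'|sed -n '2p;4p'
```

```text
ee_pos: [517.8, -285.8, 8.6]
force: [0.6, 1.3, -2.2]
```

To row units: 0.6 mm / 250 = 0.0024.

```bash
python3 -m pendant '[{"dz":0.0024},{"dz":0.0024},{}]'|sed -n '2p;4p'
```

```text
ee_pos: [517.8, -285.8, 7.3]
force: [-0.1, -0.8, -1.4]
```

To row units: 0.4 mm / 250 = 0.0016, 0.2 mm / 250 = 0.0008.

```bash
python3 -m pendant '[{"dz":0.0016},{"dz":0.0008},{}]'|sed -n '2p;4p'
```

```text
ee_pos: [517.8, -285.8, 6.8]
force: [0.3, 0.5, -1.9]
```

To row units: 0.5 mm / 250 = 0.002.

```bash
python3 -m pendant '[{"dz":0.002},{},{}]'|sed -n '2p;4p'
```

```text
ee_pos: [517.8, -285.8, 6.3]
force: [0.4, 0.0, -1.5]
```

To row units: 0.4 mm / 250 = 0.0016.

```bash
python3 -m pendant '[{"dz":0.0016},{},{}]'|sed -n '2p;4p'
```

```text
ee_pos: [517.8, -285.8, 5.9]
force: [1.3, 0.3, -1.7]
```

```bash
python3 -m pendant '[{"dz":0.0016},{},{}]'|sed -n '2p;4p'
```

```text
ee_pos: [517.9, -285.8, 5.7]
force: [-0.0, 0.2, 0.3]
```

To row units: 0.3 mm / 250 = 0.0012.

```bash
python3 -m pendant '[{"dz":0.0012},{},{}]'|sed -n '2p;4p'
```

```text
ee_pos: [517.9, -285.9, 5.6]
force: [-1.6, 1.0, 4.5]
```

Touched down. I release and retreat.

To row units: -0.3 mm / 250 = -0.0012.

```bash
python3 -m pendant '[{"dz":-0.0012},{},{},{},{}]' 40; python3 -m pendant '[{"dz":-0.012},{"dz":-0.032},{"dz":-0.08},{"dz":-0.12},{"dz":-0.12},{"dz":-0.12},{"dz":-0.12},{}]'; python3 -m pendant '[{"dx":-0.12},{"dx":-0.16,"dy":-0.08,"dz":-0.04},{"dx":-0.16,"dy":-0.08},{"dx":-0.16,"dy":-0.08},{"dx":-0.16,"dy":-0.08},{"dx":-0.08},{},{}]'
python3 - <<'E'
from h import *
i=grab_frame("top");j=grab_frame("side")
cv2.imwrite("pics/p5.png",np.hstack([cv2.resize(i[90:310,210:500],(435,330)),cv2.resize(j[100:380,180:490],(365,330))]))
for n,I,r in (("top",i,ROI["top"]),("side",j,ROI["side"]),("top",i,(400,190,475,245))):
  for a,c,p in brass(I,r):
    e=ends(p);print(n,a,*[np.round(onz(n,x,46.5 if r[0]<399 else 11)) for x in e[:3]])
E
```

```text
time_s: 26.55
ee_pos: [517.8, -285.8, 5.3]
ee_rot: [-180.0, -0.0, 92.9]
force: [0.7, 0.4, 1.0]
gripper_width: 40.1
gripper_force: 0.0
time_s: 27.35
ee_pos: [520.3, -287.3, 162.0]
ee_rot: [179.5, 0.3, 92.9]
force: [-0.3, -0.8, 1.1]
gripper_width: 40.1
gripper_force: 0.0
time_s: 28.15
ee_pos: [448.3, -499.0, 165.7]
ee_rot: [-180.0, -0.1, 92.9]
force: [0.4, 0.2, 0.2]
gripper_width: 40.1
gripper_force: 0.0
top 191 [622.  78.  46.] [616. -41.  46.] [619.  18.  46.]
side 189 [618. -49.  46.] [625.  84.  46.] [621.  14.  46.]
side 192 [478. -57.  46.] [489.  72.  46.] [483.   4.  46.]
top 172 [ 515. -260.   11.] [ 522. -352.   11.] [ 519. -306.   11.]
```

View pics/p5.png

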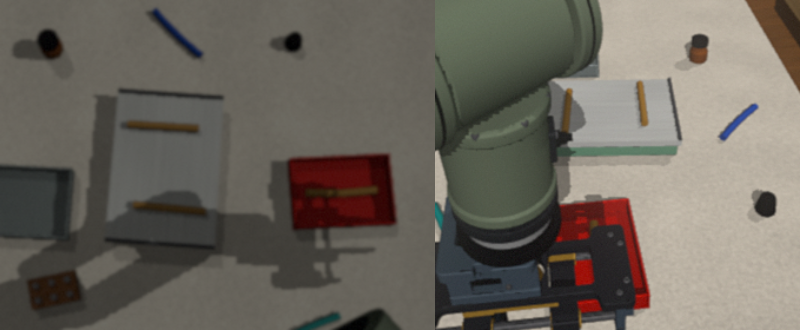

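The bowed shaft lies inside the red tray at (340,190). The two straight ones are unmoved on the plate at (160,127) and (168,208), and the robot is clear.

```bash
python3 -c "
from workcell import *
print(job_done())"
```

```text
the job is handed in; nothing more can be done
None
```

I handed the job in at about 28 s. The middle shaft was the bowed one: rolled a quarter turn each way, its middle rose about 2.7 mm. It now lies in the red tray, with the two straight shafts still in place on the plate, though fingertip force reached about 6 N at times, over the 5 N asked.

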